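# Draw out the telescopic shoe horn and hold it ready

### The job

Get the telescopic shoe horn ready for use: while it lies in its stand, squeeze in the button on its handle, pull the handle out past the first stop to the second one, and let the button spring out so that it locks there. Then take the horn by its tube, lift it roughly level clear of the stand, and finish holding it there still, drawn out and locked. Leave the other things where they are.

Things in the scene. Friction and masses are not known exactly. Their poses are not given: they have to be found in the camera images.
- horn: Loose telescopic shoe horn, 0.35 kg, level in its stand's notches. Origin on the tube's axis, 59 mm up; +x along the tube to the handle, z up. Black steel tube 18 mm square, x -60 to 90 mm; 26 mm square collar at x 58 to 66 bears on the post by the handle, so the tube cannot follow a pull to +x. Blade up to 45 mm wide, x -57 to -193. 12 mm rod carries the handle. Length 395 mm, drawn out 515.
- extension (a joint): How far the handle is drawn out towards the horn's +x, m: 0 pushed in (start), first stop 0.06, second stop 0.12 (hard end at 0.1215). At each the button, if let go, springs out and locks with 1.5 mm play. Slides, against 1 to 2 N, only with the button in; held in, it runs past the first stop. Locked, a pull only jams.
- button (a joint): Lock button of the handle, m: 0 sprung out, 0.006 fully in (flush with the handle). The lock frees at 0.0045; the spring needs about 5.5 N fully in.
- button_spot (a point): Point on the handle's axis level with the button, at horn x 147 mm when pushed in; travels with the handle. Wooden handle 110 mm long, 22 wide (y), 26 high, this point at its middle. The button, a steel block 16 long, 14 high, stands 6 mm proud of the handle's -y side; +y is plain. Fingers closing here along the horn's y with 15 N or more squeeze it fully in.
- tube_grip (a point): Point on the tube's axis at horn x 15 mm, midway between the stand's posts; the drawn-out horn balances within 15 mm of it. Tube 18 mm wide here, 40 mm free along it both ways.
- stand: Fixed wooden stand, origin on the table under the tube, axes as the horn's at the start. Base plate 200 x 80 x 12 mm (x -85 to 115 mm); two posts 16 mm thick, 46 wide, at x -45 and 75 mm, with notches open upwards, 20 mm wide, floor 50 mm and cheeks 70 mm above the table. The horn lifts straight up out of them.
- case: Translucent storage case with a hinged lid and a small knob on its front, fixed, 130 x 190 x 75 mm, origin under its middle. Not needed.
- dish: Red ceramic dish, 90 mm across, 22 mm high, close by the stand, origin under its middle. Leave it alone.
- timer: Round aluminium kitchen timer with a turning knob, 68 mm across, 48 mm high, origin under its middle. Leave it alone.
- peg: Bamboo clothes peg lying by the stand, 72 x 15 x 10 mm, origin under its middle, x along it. Leave it alone.
- tin: Flat steel shoe polish tin, 75 mm across, 24 mm high, origin under its middle. Leave it alone.
- brush: Shoe brush, 150 x 48 x 36 mm, origin under its middle. Leave it alone.
- seal: Black name-seal case, a rod 18 mm thick and about 84 mm long lying by the stand. Leave it alone.

How it is judged:
On the way, in this order (a step that is already met when the one before it is completed fails the run):
1. the button is squeezed in by the fingers while the horn lies in the stand, pushed in (value of joint button above 0.0045 m and value of joint extension below 0.01 m and contact force between the fingers and horn above 1 N and height (world z) of horn below 0.067 m), for 0.1 s.
2. the handle is drawn out past the first stop with the horn still in the stand (value of joint extension above 0.08 m and height (world z) of horn below 0.067 m), for 0.05 s.
3. the handle is locked at the second stop, button sprung out, the horn still in the stand (value of joint extension above 0.116 m and value of joint button below 0.002 m and height (world z) of horn below 0.067 m and horizontal distance between horn and stand below 0.025 m), for 0.2 s.
At the end, for the whole second after the job is handed in: handle locked at the second stop (drawn out over 116 mm, button out to within 2 mm); horn held by the tube (TCP within 90 mm of tube_grip, over 2 N), its origin over 85 mm above the table (it lay at 59), off the stand, within 20 degrees of level, slower than 30 mm/s (value of joint extension above 0.116 m and value of joint button below 0.002 m and height (world z) of horn above 0.085 m and contact force between the fingers and horn above 2 N and contact force between horn and stand below 0.1 N and angle between horn's own z axis and vertical below 0.35 rad and distance between the grasp point and tube_grip below 0.09 m and linear speed of horn below 0.03 m/s); the arm keeps its last pose, push and grip.
It fails at once if another thing on the cabinet top was pushed more than 25 mm from its place (distance of any of dish, timer, peg, tin, brush, seal from where it was at the start of the episode above 0.025 m).
It also fails if it takes over 48 s, if anything falls off the work surface, if the arm or the gripper's body presses on something with over 40 N, if the wrist force passes 120 N, or if a joint passes its speed limit or range.

### The arm

A 6-joint arm with a two-finger parallel gripper is mounted at the origin on the work surface. World frame = base frame: x ahead of the robot, y to its left, z up, the work surface at z = 0. Lengths are in m, angles in rad, forces in N, time in s.
With the tool pointing down it reaches from about 0.425 to 0.925 m from the base axis. Payload 12.5 kg.
Tool frame: the origin (TCP) lies between the finger pads, 19 mm behind the fingertips; this is the grasp point; z points along the fingers, y is the line along which they close (so a half turn about z gives the same grasp; the last joint's range is limited). The gripper opens to 85 mm and grips with 20 to 120 N. Pads are 22 mm wide; open, the fingers measure 114 mm over their backs; the gripper's body (76 mm by 85 mm) begins 54 mm behind the grasp point. The pads swing forward as they close: fully open they stand 13 mm farther back than shut.
Start: joints at [-1.354, 0.491, 1.559, -0, 1.092, -0.106], TCP at [0.198, -0.593, 0.25] pointing down, gripper open.
Joint ranges: [-3.1, 3.1], [-0.84, 2.19], [0.05, 2.79], [-1.13, 4.28], [0.06, 2.93], [-2.69, 2.69]. Speed limits (rad/s): [2.22, 2.22, 2.79, 3.14, 3.14, 3.14].

### API

Orientations are given as a unit quaternion [x, y, z, w].
In Python, from cell import monitor, eyes, ticket gives the robot as it stands.
- The arm moves only by the tool play_rows, never from a script. Its argument "rows" is a list of rows, each a list of 3 entries, a list of its own where there are three numbers: the shift along the tool's x, y, z in cm, then the turn about the tool's z in degrees, then the opening, from 0 (shut) to 1 (fully open). In form: [[[x, y, z], twist, claw], ...]. A call has 1 to 12 rows; each row shifts and turns the commanded pose from where the row before left it, along the tool's axes as they then stand; what a row does not reach is not made up. A row lasts 1/12 s, in which the tool goes at most 41.7 mm and 7.16 degrees, less where a joint would pass 70% of its speed; a pose out of reach is approached as far as the arm can. A call is refused whole if a number of a shift passes 4.17 or a number of a turn 7.16, either way. A call with a gripper value outside its range is refused whole. The fingers move at their own pace and stop on an object; "squeeze" is the grip in N (left out, the last holds). Time passes only in rows, so rows that do not move let the fingers close. It gives the time, the measured TCP pose, the force, the opening and the grip force at its end, in the units of the state.
- monitor.observe(): the state, without advancing time (a new reading comes with each control period).
- eyes.snapshot(name): name is "scene" or "top" or "wrist"; returns a dict with "img" (480x640x3 uint8, red, green, blue), "z_map" (480x640 float32, m along the optical axis (not along the pixel's ray), 0 where there is no reading), "fx", "fy", "cx", "cy" (pixels), "rvec" (rotation vector, rad) and "tvec" (3), from world to camera coordinates, as OpenCV has them; the wrist camera has in their place "mount" (4x4, takes a point from camera to tool coordinates, whose origin is the TCP and whose axes are the flange's). Camera axes: x right, y down, z forward; pixel columns grow to the right and rows downward; lengths in m; the calibration is good to about 2 mm. A picture is of the moment at which its call begins: read the wrist's pose just before it.
- ticket.sign_off(): hands the job in; it is judged then, once.
The state is a dict: "time": time; "qpos": joint angles; "dq": joint speeds; "joint_efforts": joint torques, N m; "tcp_pos": TCP position; "tool_rot": TCP orientation; "ft_force": force on the tool from outside, world axes, zero at the start; "wrist_torque": the same for the moment, N m; "gripper_width": finger opening in m; "grasp_force": force on a finger pad.
Only numpy, scipy, OpenCV 4.12 (cv2) and the standard library are available. Lean on these libraries where they do the work, as an engineer would, in place of code of your own. Each camera call takes 0.05 s, during which the arm holds its last target. There are 200 camera calls.

## Working session

There is one attempt and no reset: what is moved stays moved. The work goes in short steps, Python scripts to look and compute and a tool call to move; the robot and the scene stay as the last step left them, time stands still between calls to the robot, and variables do not carry over. Pictures are saved under pics/ and viewed, at most 10 in all, crops included, and the job is handed in when it is done.

Besides the shell and the picture viewer there is one more tool, called after "Call:" as a command line: name --argument value ..., lists and objects as JSON in quotes. play_rows: Moves the arm, as the interface text tells. Its arguments: {"type":"object","properties":{"rows":{"type":"array","items":{"type":"array"}},"squeeze":{"type":"number"}},"required":["rows"]}

```bash
mkdir -p pics; cat > h.py <<'E'
import numpy as np,cv2
from cell import monitor,eyes,ticket
from scipy.spatial.transform import Rotation as R
def cloud(s):
    z=s["z_map"];v,u=np.mgrid[:480,:640]
    P=np.stack([(u-s["cx"])/s["fx"]*z,(v-s["cy"])/s["fy"]*z,z],-1)
    if "mount" in s:
        m=monitor.observe();M=np.array(s["mount"]);P=P@M[:3,:3].T+M[:3,3]
        return R.from_quat(m["tool_rot"]).apply(P.reshape(-1,3)).reshape(P.shape)+m["tcp_pos"]
    A=R.from_rotvec(np.ravel(s["rvec"])).as_matrix()
    return (P-np.ravel(s["tvec"]))@A
def snap(n,f):
    s=eyes.snapshot(n);cv2.imwrite(f"pics/{f}.png",s["img"][:,:,::-1]);np.savez(f"{f}.npz",img=s["img"],P=cloud(s),z=s["z_map"]);return s
E
python3 - <<'E'
from h import *
print(monitor.observe())
snap("top","top1");snap("scene","sc1")
E
```

```text
{'time': 0.0, 'qpos': array([-1.35357140e+00,  4.91551509e-01,  1.55947808e+00, -8.77138577e-06,
        1.09167777e+00, -1.05633859e-01]), 'dq': array([ 0.00070117, -0.0010728 , -0.00014981,  0.00278793, -0.00044751,
       -0.00040065]), 'joint_efforts': array([-5.69419954e-04, -6.18451524e+01, -2.61591429e+01, -3.22818346e-05,
        4.14726790e-03, -1.04108491e-05]), 'tcp_pos': array([ 0.19825281, -0.59249821,  0.24942287]), 'tool_rot': array([ 9.86998068e-01,  1.60731152e-01, -3.49661510e-05, -5.56264873e-04]), 'ft_force': array([ 0.12380712, -0.66849083, -0.4970489 ]), 'wrist_torque': array([ 0.0073877 , -0.02353376, -0.00232473]), 'grasp_force': 0.0, 'gripper_width': 0.08528214104934062}
```

View pics/top1.png

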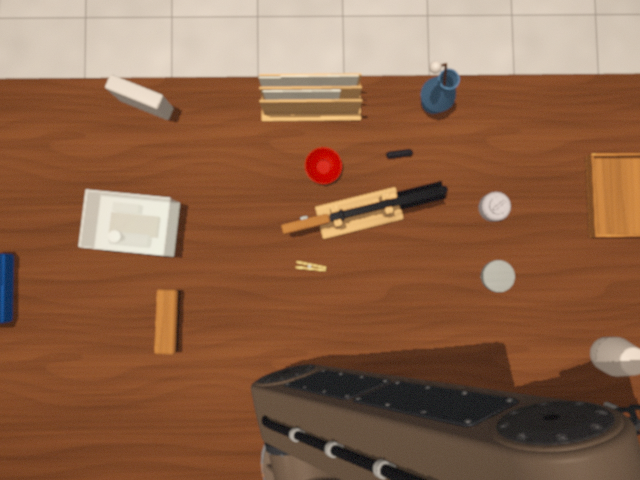

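The handle is at about (283–330, 222), the button at (303,218) and the blade end at (445,190). Next I convert these to world positions.

```bash
python3 - <<'E'
from h import *
d=np.load("top1.npz");P=d["P"];img=d["img"].astype(int)
for u,v in [(284,228),(303,218),(325,221),(360,211),(445,190),(323,166),(310,266),(495,206),(399,154),(150,220),(320,420)]: print((u,v),P[v,u].round(3),img[v,u])
m=np.zeros((480,640),bool);m[175:245,275:455]=1
z=P[...,2]
t=m&(z>.05)&(z<.085)
Q=P[t]
# horn axis: upper points
c=Q[:,:2].mean(0);w,V=np.linalg.eigh(np.cov((Q[:,:2]-c).T));a=V[:,1];print("c",c,"axis",a,len(Q))
s=(Q[:,:2]-c)@a;l=(Q[:,:2]-c)@[-a[1],a[0]]
for b in np.arange(-.3,.3,.01):
    k=(s>=b)&(s<b+.01)
    if k.sum(): print(round(b,3),k.sum(),(l[k].min()*1e3).round(),(l[k].max()*1e3).round(),np.median(Q[k,2]).round(3),Q[k,2].max().round(3),img[t][k].mean(0).round())
# base plate
t=m&(z>.006)&(z<.02);r=cv2.minAreaRect(P[t][:,:2].astype(np.float32)*1000);print(r)
E
```

```text
(284, 228) [0.545 0.063 0.073] [207 139  71]
(303, 218) [0.567 0.019 0.072] [198 186 168]
(325, 221) [ 0.56  -0.03   0.073] [194 126  61]
(360, 211) [ 0.582 -0.111  0.069] [52 51 50]
(445, 190) [ 0.629 -0.31   0.058] [36 36 37]
(323, 166) [ 0.701 -0.029  0.007] [213  44  29]
(310, 266) [0.459 0.006 0.012] [209 193 166]
(495, 206) [ 0.593 -0.431  0.041] [202 188 181]
(399, 154) [ 0.725 -0.212  0.017] [46 44 45]
(150, 220) [0.566 0.36  0.083] [221 213 195]
(320, 420) [ 0.233 -0.01   0.456] [104  84  63]
c [ 0.591551   -0.14333857] axis [-0.23100533  0.97295249] 2228
-0.18 21 -8.0 9.0 0.058 0.061 [73. 47. 36.]
-0.17 70 -21.0 21.0 0.059 0.065 [48. 35. 32.]
-0.16 81 -21.0 22.0 0.059 0.065 [35. 29. 29.]
-0.15 78 -21.0 22.0 0.059 0.064 [34. 29. 29.]
-0.14 79 -21.0 22.0 0.058 0.065 [35. 30. 29.]
-0.13 78 -21.0 21.0 0.059 0.063 [36. 30. 30.]
-0.12 83 -21.0 21.0 0.059 0.065 [35. 30. 30.]
-0.11 81 -21.0 22.0 0.059 0.064 [35. 30. 30.]
-0.1 80 -21.0 22.0 0.059 0.064 [36. 31. 30.]
-0.09 77 -22.0 21.0 0.059 0.064 [37. 31. 31.]
-0.08 84 -22.0 21.0 0.059 0.064 [38. 32. 32.]
-0.07 80 -22.0 21.0 0.059 
[... 711 characters left out ...]
7 0.078 [161. 130.  90.]
0.1 30 -10.0 10.0 0.069 0.076 [122.  88.  59.]
0.11 45 -12.0 11.0 0.073 0.077 [186. 123.  64.]
0.12 47 -11.0 10.0 0.072 0.078 [187. 124.  64.]
0.13 46 -11.0 10.0 0.073 0.078 [183. 119.  60.]
0.14 44 -11.0 10.0 0.073 0.077 [184. 120.  60.]
0.15 52 -18.0 10.0 0.073 0.077 [184. 127.  74.]
0.16 56 -17.0 10.0 0.073 0.077 [186. 132.  83.]
0.17 48 -11.0 10.0 0.073 0.077 [184. 120.  61.]
0.18 44 -11.0 10.0 0.073 0.076 [188. 124.  62.]
0.19 46 -12.0 10.0 0.072 0.077 [187. 123.  62.]
0.2 46 -12.0 10.0 0.073 0.077 [189. 124.  62.]
0.21 27 -10.0 10.0 0.073 0.075 [187. 121.  60.]
((593.9015502929688, -128.46986389160156), (433.66937255859375, 167.8255615234375), 89.1590347290039)
```

View pics/sc1.png

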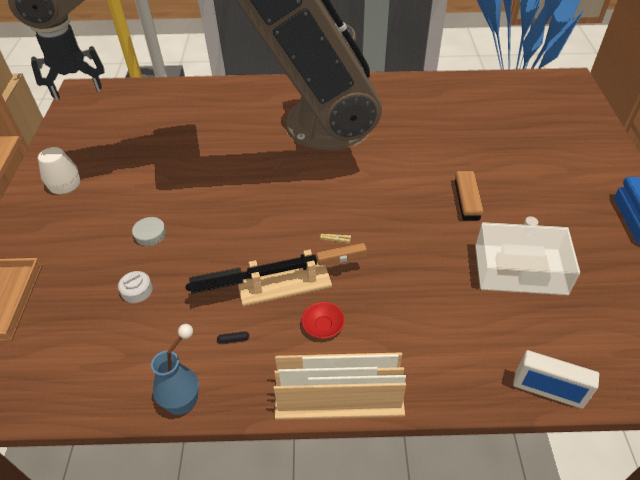

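Geometry agrees with the given sizes: posts at s=-0.03 and 0.09, tip at -0.178, handle end at 0.217. Horn axis is (-0.231, 0.973) and button_spot is about (0.554, 0.014, 0.059). I'll move above it first.

Call:
play_rows --rows '[[[2.94, -2.57, 0], 0, 1], [[2.94, -2.57, 0], 0, 1], [[2.94, -2.57, 0], 0, 1], [[2.94, -2.57, 0], 0, 1], [[2.94, -2.57, 0], 0, 1], [[2.94, -2.57, 0], 0, 1], [[2.94, -2.57, 0], 0, 1], [[2.94, -2.57, 0], 0, 1], [[2.94, -2.57, 0], 0, 1], [[2.94, -2.57, 0], 0, 1], [[2.94, -2.57, 0], 0, 1], [[2.94, -2.57, 0], 0, 1]]'

```text
time: 1.1
tcp_pos: [0.4355, -0.1865, 0.25]
tool_rot: [0.987, 0.161, -0.0, 0.0]
ft_force: [0.9, -1.0, 0.2]
gripper_width: 0.0855
grasp_force: 0.0
```

Call:
play_rows --rows '[[[2.94, -2.57, 0], 0, 1], [[2.94, -2.57, 0], 0, 1], [[2.94, -2.57, 0], 0, 1], [[2.94, -2.57, 0], 0, 1], [[2.94, -2.57, 0], 0, 1], [[2.94, -2.57, 0], 0, 1], [[0, 0, 0], -7.1, 1], [[0, 0, 0], -7.1, 1], [[0, 0, 0], -7.1, 1], [[0, 0, 0], -7.1, 1], [[0, 0, 0], -7.1, 1], [[0, 0, 0], -7.1, 1]]'

```text
time: 2.1
tcp_pos: [0.5533, 0.014, 0.2497]
tool_rot: [0.86, 0.511, -0.0, -0.0]
ft_force: [0.1, -0.6, -0.6]
gripper_width: 0.0856
grasp_force: 0.0
```

Call:
play_rows --rows '[[[0, 0, 0], -7.1, 1], [[0, 0, 0], -7.1, 1], [[0, 0, 0], -7.1, 1], [[0, 0, 0], -7.1, 1], [[0, 0, 0], -7.1, 1], [[0, 0, 0], -6.8, 1], [[0, 0, 0], 0, 1], [[0, 0, 0], 0, 1], [[0, 0, 0], 0, 1]]'

```text
time: 2.85
tcp_pos: [0.5533, 0.0139, 0.2498]
tool_rot: [0.621, 0.784, -0.0, -0.0]
ft_force: [-0.5, 0.4, 0.1]
gripper_width: 0.0853
grasp_force: 0.0
```

```bash
python3 - <<'E'
from h import *
m=monitor.observe();T=R.from_quat(m["tool_rot"])
snap("wrist","w1");d=np.load("w1.npz");P=d["P"];z=P[...,2]
k=(z>.062)&(z<.085)
L=T.inv().apply(P[k]-m["tcp_pos"])*1000
print(T.as_matrix().round(3),len(L),np.unique((d["z"]==0))) 
for b in np.arange(-160,90,10):
    q=L[(L[:,0]>=b)&(L[:,0]<b+10)]
    if len(q): print(b,len(q),np.percentile(q[:,1],[0,2,50,98,100]).round(1),np.median(q[:,2]).round(1))
E
```

```text
[[-0.228  0.974 -0.   ]
 [ 0.974  0.228 -0.   ]
 [ 0.    -0.    -1.   ]] 10948 [False  True]
-160 269 [ -4.5  -4.4   7.7 276.9 277.8] 181.2
-150 427 [ -4.4  -4.   12.9 250.3 251.1] 180.7
-140 487 [ -4.4  -4.4 250.  252.8 253.2] 180.5
-130 506 [ -4.4  -3.5 252.4 255.1 256. ] 180.6
-120 516 [ -4.3  -3.5 254.7 257.6 258.2] 180.5
-110 530 [ -4.3  -3.8 257.  259.7 261.1] 180.4
-100 479 [ -4.2  -3.8 258.7 262.  263. ] 180.7
-90 534 [ -8.2  -7.4  10.4 264.  264.6] 177.8
-80 666 [-18.7 -17.8   8.  265.8 267.2] 180.0
-70 629 [-18.8 -17.8   4.7 131.6 267.8] 180.6
-60 231 [-6.4 -5.2  4.6 13.3 14.9] 180.7
-50 336 [-6.4 -6.4  3.8 14.8 14.9] 177.2
-40 337 [-6.3 -6.3  4.5 14.7 14.8] 177.2
-30 346 [-6.3 -6.2  3.8 14.6 14.7] 177.3
-20 361 [-7.  -7.   3.7 14.4 14.5] 177.2
-10 444 [-7.  -6.9  5.9 19.9 20.7] 177.5
0 468 [-6.9 -6.8  6.6 20.2 20.6] 177.5
10 401 [-6.8 -6.8  3.6 14.8 15. ] 177.3
20 406 [-6.7 -6.7  4.3 14.7 14.8] 177.3
30 419 [-6.7 -6.6  4.2 14.5 14.6] 177.3
40 420 [-6.6 -6.6  3.9 14.4 14.5] 177.4
50 246 [-6.6 -5.8  3.5 13.5 14.3] 178.1
```

View pics/w1.png

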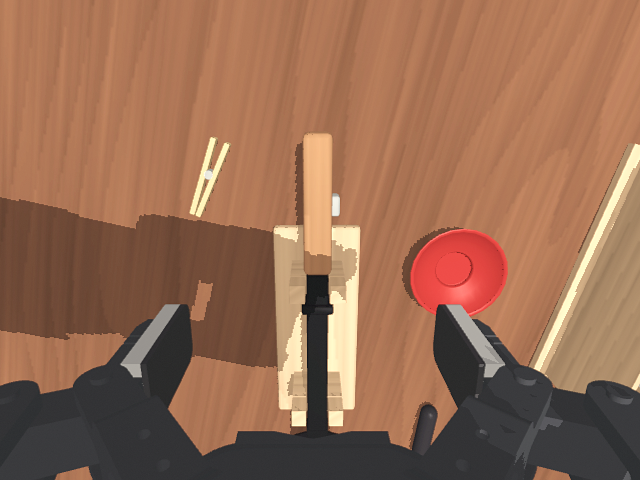

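The wrist view puts the handle at about (318,205) with the button on its right at (336,205). The top and wrist cameras differ laterally by about 3 mm, so I'll use the fingers visible in the wrist image as a reference.

```bash
python3 - <<'E'
from h import *
m=monitor.observe();T=R.from_quat(m["tool_rot"])
d=np.load("w1.npz");P=d["P"]
L=T.inv().apply((P-m["tcp_pos"]).reshape(-1,3))*1000
L=L[(d["z"].ravel()>0)&(np.abs(L[:,2])<60)&(np.abs(L[:,0])<40)&(np.abs(L[:,1])<80)]
for b in range(-60,30,5):
    q=L[(L[:,2]>=b)&(L[:,2]<b+5)]
    a=q[q[:,1]<0];c=q[q[:,1]>0]
    if len(a)>3 and len(c)>3: print(b,len(a),len(c),"inner",a[:,1].max().round(1),c[:,1].min().round(1),"outer",a[:,1].min().round(1),c[:,1].max().round(1),"x",a[:,0].min().round(1),a[:,0].max().round(1),c[:,0].min().round(1),c[:,0].max().round(1))
E
```

```text
-60 2795 3140 inner -0.1 0.1 outer -63.4 66.5 x -0.9 17.4 -0.4 17.5
-55 2936 3222 inner -4.5 5.0 outer -69.7 73.1 x -8.9 16.6 -8.8 16.4
-50 5180 5345 inner -36.4 37.2 outer -70.0 74.2 x -13.2 13.5 -13.7 13.4
-45 1809 1882 inner -38.4 38.8 outer -73.0 74.6 x -12.3 13.7 -14.1 13.4
-40 586 594 inner -42.9 43.2 outer -67.2 68.3 x 4.6 13.2 4.6 13.0
-35 795 780 inner -41.8 42.2 outer -54.2 54.5 x -1.4 11.2 -1.5 11.3
-30 689 705 inner -41.9 42.3 outer -56.5 56.4 x -8.1 11.0 -8.2 11.4
-25 828 812 inner -41.8 42.3 outer -56.4 57.0 x -12.3 10.9 -12.2 10.8
-20 740 743 inner -41.9 42.3 outer -56.2 56.8 x -12.0 10.9 -11.9 10.9
-15 659 658 inner -41.9 42.3 outer -56.3 56.8 x -12.5 10.6 -12.5 10.7
-10 586 592 inner -42.0 42.2 outer -56.5 56.9 x -12.2 10.7 -12.3 10.8
-5 495 497 inner -42.0 42.4 outer -55.8 56.2 x -12.7 10.7 -12.5 10.6
0 255 252 inner -42.1 42.4 outer -48.8 49.4 x -12.1 10.1 -12.5 9.9
```

Call:
play_rows --rows '[[[0, 0.3, 3.5], 0, 1], [[0, 0, 3.5], 0, 1], [[0, 0, 3.5], 0, 1], [[0, 0, 3.5], 0, 1], [[0, 0, 0], 0, 1], [[0, 0, 0], 0, 1]]'

```text
time: 3.4
tcp_pos: [0.5559, 0.0146, 0.1093]
tool_rot: [0.62, 0.784, -0.001, -0.001]
ft_force: [-0.0, 0.7, 1.1]
gripper_width: 0.0853
grasp_force: 0.0
```

```bash
cat > hm.py <<'E'
from h import *
import sys
m=monitor.observe();T=R.from_quat(m["tool_rot"])
snap("wrist",sys.argv[1]);d=np.load(sys.argv[1]+".npz");P=d["P"];z=P[...,2]
k=(z>.062)&(z<.085)
L=T.inv().apply(P[k]-m["tcp_pos"])*1000;L=L[np.abs(L[:,1])<35]
print(m["tcp_pos"])
for b in np.arange(-160,90,10):
    q=L[(L[:,0]>=b)&(L[:,0]<b+10)]
    if len(q)>4: print(b,len(q),np.percentile(q[:,1],[0,2,50,98,100]).round(1),np.median(q[:,2]).round(1),(m["tcp_pos"][2]*1000-np.median(q[:,2])).round(1))
E
python3 hm.py w2
```

```text
[0.55593876 0.01457205 0.10933408]
-90 159 [-8.  -7.7  1.4 12.  12.3] 39.1 70.3
-80 1297 [-20.9 -19.7   1.8  23.9  25.1] 37.9 71.5
-70 2029 [-20.8 -19.9   2.3  24.1  25.1] 38.8 70.6
-60 505 [-8.4 -7.   2.3 11.1 13. ] 38.4 70.9
-50 885 [-8.9 -8.3  2.2 12.8 13. ] 35.0 74.3
-40 919 [-8.8 -8.3  2.2 12.5 13.2] 35.1 74.2
-30 978 [-8.6 -8.4  2.2 12.6 13.1] 35.1 74.2
-20 1016 [-8.8 -8.4  2.2 12.6 12.9] 35.1 74.2
-10 1258 [-8.7 -8.2  3.9 18.3 19.2] 35.3 74.0
0 1393 [-8.6 -8.   4.7 18.3 19.2] 35.4 74.0
10 1193 [-8.9 -8.4  2.1 12.6 13.2] 35.2 74.1
20 1243 [-8.7 -8.2  2.1 12.5 13.1] 35.3 74.1
30 1305 [-8.9 -8.3  2.1 12.6 13.2] 35.3 74.0
40 1394 [-8.8 -8.3  2.1 12.5 13. ] 35.3 74.0
50 805 [-8.6 -7.7  2.1 11.9 12.8] 36.3 73.0
```

Call:
play_rows --rows '[[[0, 0.2, 2.5], 0, 1], [[0, 0, 2.5], 0, 1], [[0, 0, 0], 0, 0.7], [[0, 0, 0], 0, 0.5], [[0, 0, 0], 0, 0.5], [[0, 0, 0], 0, 0.5]]' --squeeze 25

```text
time: 3.95
tcp_pos: [0.5592, 0.0149, 0.0621]
tool_rot: [0.62, 0.785, 0.001, 0.001]
ft_force: [0.4, 0.3, -0.0]
gripper_width: 0.0425
grasp_force: 0.0
```

```bash
python3 hm.py w3 | sed -n '1p;5,20p'
```

```text
[0.5591822  0.01493184 0.06211068]
-10 3149 [-23.2 -22.5  -0.4  22.6  23.3] -10.3 72.4
0 5349 [-35.  -33.5   0.9  33.5  35. ] -10.2 72.3
10 2800 [-32.  -26.9  -2.2  27.   33.2] -10.4 72.5
20 2225 [-13.2 -12.5  -2.1   8.4   8.9] -10.2 72.3
30 2396 [-13.2 -12.5  -2.1   8.2   8.9] -10.2 72.3
40 2566 [-13.1 -12.5  -2.    8.4   8.8] -10.3 72.4
50 1811 [-13.  -11.9  -2.    7.8   8.9] -9.5 71.6
```

View pics/w3.png

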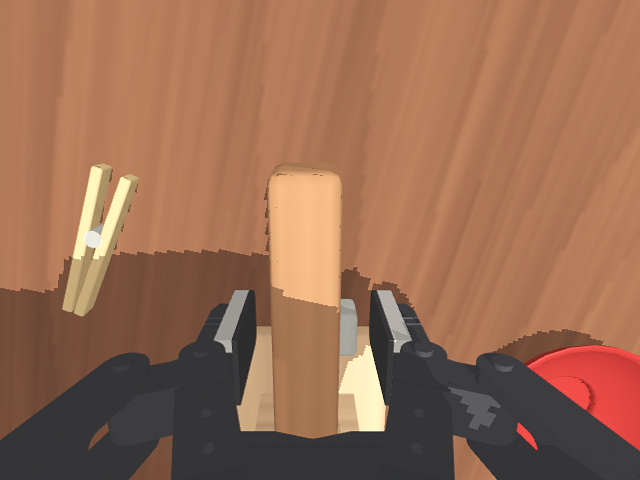

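The pads' inner edges (250, 372) are centred at 311, while the handle (270–340) is centred at about 305. I'll correct about -1.9 mm in y and go 3 mm lower, then close slowly.

Call:
play_rows --rows '[[[0, -0.19, 0.3], 0, 0.45], [[0, 0, 0], 0, 0.45], [[0, 0, 0], 0, 0.45], [[0, 0, 0], 0, 0.45]]'

```text
time: 4.33
tcp_pos: [0.5565, 0.0145, 0.0571]
tool_rot: [0.62, 0.785, -0.0, 0.0]
ft_force: [0.2, 0.6, -0.8]
gripper_width: 0.0384
grasp_force: 0.0
```

```bash
python3 hm.py w4 | sed -n '1p;8,20p'
```

```text
[0.55647153 0.01452854 0.05710457]
30 2591 [-10.4  -9.7   0.6  11.1  11.7] -15.4 72.5
40 2782 [-10.3  -9.7   0.6  11.1  11.7] -15.4 72.5
50 1903 [-10.2  -9.1   0.9  10.6  11.7] -14.5 71.6
```

Call:
play_rows --rows '[[[0, 0, 0], 0, 0.3], [[0, 0, 0], 0, 0.2], [[0, 0, 0], 0, 0.15], [[0, 0, 0], 0, 0.15], [[0, 0, 0], 0, 0.15], [[0, 0, 0], 0, 0.15], [[0, 0, 0], 0, 0.15], [[0, 0, 0], 0, 0.15]]' --squeeze 25

```text
time: 5.05
tcp_pos: [0.5565, 0.0146, 0.0571]
tool_rot: [0.62, 0.785, 0.0, 0.0]
ft_force: [-0.4, 0.3, 5.2]
gripper_width: 0.0216
grasp_force: 28.9
```

Call:
play_rows --rows '[[[0.3, 0, 0], 0, 0.15], [[0.7, 0, 0], 0, 0.15], [[1.0, 0, 0], 0, 0.15], [[1.0, 0, 0], 0, 0.15], [[0, 0, 0], 0, 0.15], [[0, 0, 0], 0, 0.15]]'

```text
time: 5.55
tcp_pos: [0.5492, 0.0447, 0.057]
tool_rot: [0.619, 0.785, -0.0, -0.0]
ft_force: [-0.5, 1.2, 4.4]
gripper_width: 0.0219
grasp_force: 28.8
```

Call:
play_rows --rows '[[[0.7, 0, 0], 0, 0.15], [[1.3, 0, 0], 0, 0.15], [[1.5, 0, 0], 0, 0.15], [[1.5, 0, 0], 0, 0.15], [[1.5, 0, 0], 0, 0.15], [[1.2, 0, 0], 0, 0.15], [[0.7, 0, 0], 0, 0.15], [[0.4, 0, 0], 0, 0.15], [[0, 0, 0], 0, 0.15], [[0, 0, 0], 0, 0.15], [[0, 0, 0], 0, 0.15]]'

```text
time: 6.47
tcp_pos: [0.5292, 0.129, 0.0569]
tool_rot: [0.62, 0.785, -0.0, 0.0]
ft_force: [1.1, 1.5, 1.2]
gripper_width: 0.022
grasp_force: 28.4
```

```bash
python3 - <<'E'
from h import *
m=monitor.observe();p=m["tcp_pos"];print((p-[.5565,.0146,.0571])@[-.231,.973,0],m["ft_force"],m["grasp_force"])
snap("top","top2")
P=np.load("top2.npz")["P"];img=np.load("top2.npz")["img"].astype(int)
o=np.array([.5882,-.1292]);a=np.array([-.231,.973]);n=np.array([-.973,-.231])
q=P[...,:2]-o;s=q@a;l=q@n
k=(abs(l)<.013)&(P[...,2]>.045)&(P[...,2]<.085)
print("extent",s[k].min(),s[k].max())
E
```

```text
0.117649784310546 [1.0515602  1.5275637  1.20443523] 28.376411497592926
extent -0.19281996698781712 0.48142441062207314
```

Call:
play_rows --rows '[[[0.15, 0, 0], 0, 0.15], [[0.1, 0, 0], 0, 0.15], [[0, 0, 0], 0, 0.15], [[0, 0, 0], 0, 0.15], [[0, 0, 0], 0, 0.15]]'

```text
time: 6.93
tcp_pos: [0.5285, 0.1317, 0.0569]
tool_rot: [0.62, 0.785, -0.0, 0.0]
ft_force: [1.2, -0.8, 1.0]
gripper_width: 0.0217
grasp_force: 28.3
```

```bash
python3 - <<'E'
from h import *
m=monitor.observe();p=m["tcp_pos"];print((p-[.5565,.0146,.0571])@[-.231,.973,0],m["ft_force"],m["grasp_force"])
P=np.load("top2.npz")["P"];z=P[...,2]
o=np.array([.5882,-.1292]);a=np.array([-.231,.973]);n=np.array([-.973,-.231])
q=P[...,:2]-o;s=q@a;l=q@n
k=(abs(l)<.013)&(z>.045)&(z<.085)
print(np.histogram(s[k],np.arange(-.2,.5,.02)))
E
```

```text
0.12036112502048575 [ 1.15575124 -0.77134304  0.97838225] 28.34423929452896
(array([ 40,  98,  97,  96,  94, 100,  79,  86,  84,  75,  72,  74,  78,
       101,  68,  49,  48,  51,  49,  49,  26,   0,   0,   0,   0,   0,
         0,   0,   0,   0,   0,   0,   0,  15]), array([-2.00000000e-01, -1.80000000e-01, -1.60000000e-01, -1.40000000e-01,
       -1.20000000e-01, -1.00000000e-01, -8.00000000e-02, -6.00000000e-02,
       -4.00000000e-02, -2.00000000e-02, -1.11022302e-16,  2.00000000e-02,
        4.00000000e-02,  6.00000000e-02,  8.00000000e-02,  1.00000000e-01,
        1.20000000e-01,  1.40000000e-01,  1.60000000e-01,  1.80000000e-01,
        2.00000000e-01,  2.20000000e-01,  2.40000000e-01,  2.60000000e-01,
        2.80000000e-01,  3.00000000e-01,  3.20000000e-01,  3.40000000e-01,
        3.60000000e-01,  3.80000000e-01,  4.00000000e-01,  4.20000000e-01,
        4.40000000e-01,  4.60000000e-01,  4.80000000e-01]))
```

Call:
play_rows --rows '[[[0, 0, 0], 0, 0.3], [[0, 0, 0], 0, 0.4], [[0, 0, 0], 0, 0.45], [[0, 0, 0], 0, 0.45], [[0, 0, 0], 0, 0.45]]'

```text
time: 7.35
tcp_pos: [0.5284, 0.1318, 0.0569]
tool_rot: [0.62, 0.785, -0.0, -0.0]
ft_force: [0.5, 0.8, -0.6]
gripper_width: 0.0384
grasp_force: 0.0
```

```bash
python3 hm.py w5 | sed -n '1p;8,20p'
```

```text
[0.52837985 0.13178485 0.0568854 ]
20 2401 [-13.9 -13.1  -2.8   7.6   8.1] -15.7 72.6
30 2590 [-14.  -13.4  -2.9   7.4   7.9] -15.7 72.6
40 2781 [-14.1 -13.4  -2.9   7.3   7.9] -15.7 72.5
50 1789 [-14.  -12.8  -2.9   6.8   7.8] -14.7 71.6
```

View pics/w5.png

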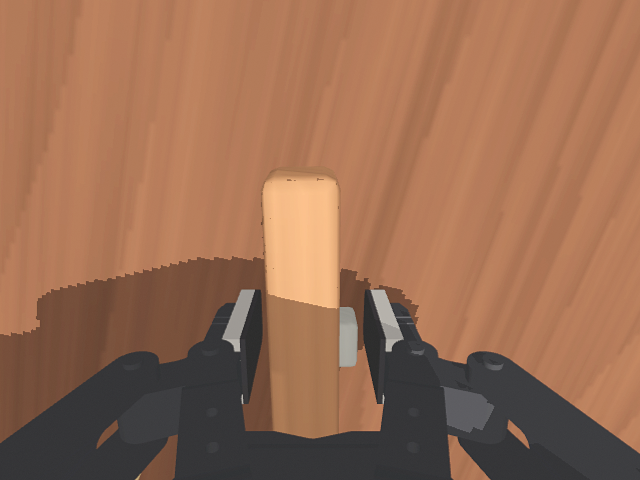

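Button stands proud again at (348,335), between the open pads. Next I retreat up and go over the tube.

Call:
play_rows --rows '[[[0, 0, -2], 0, 0.45], [[0, 0, -3], 0, 0.45], [[0, 0, -4], 0, 1], [[0, 0, -4], 0, 1], [[-3.6, 0, 0], 0, 1], [[-3.6, 0, 0], 0, 1], [[-3.6, 0, 0], 0, 1], [[-3.6, 0, 0], 0, 1], [[-3.6, 0, 0], 0, 1], [[-3.6, 0, 0], 0, 1], [[-3.6, 0, 0], 0, 1], [[0, 0, 0], 0, 1]]'

```text
time: 8.4
tcp_pos: [0.588, -0.1187, 0.1868]
tool_rot: [0.621, 0.784, -0.0, 0.001]
ft_force: [0.2, 0.9, -0.5]
gripper_width: 0.085
grasp_force: 0.0
```

Call:
play_rows --rows '[[[0, 0, 2], 0, 1], [[0, 0, 0], 0, 1], [[0, 0, 0], 0, 1], [[0, 0, 0], 0, 1]]'

```text
time: 8.73
tcp_pos: [0.587, -0.1129, 0.1675]
tool_rot: [0.62, 0.785, -0.0, -0.0]
ft_force: [-0.4, 0.0, 0.6]
gripper_width: 0.0857
grasp_force: 0.0
```

```bash
python3 hm.py w6; python3 - <<'E'
from h import *
snap("top","top3")
P=np.load("top3.npz")["P"];z=P[...,2]
o=np.array([.5882,-.1292]);a=np.array([-.231,.973]);n=np.array([-.973,-.231])
q=P[...,:2]-o;s=q@a;l=q@n
k=(abs(l)<.016)&(z>.045)&(z<.085)&(s>.12)
for b in np.arange(.12,.36,.01):
    t=k&(s>=b)&(s<b+.01)
    if t.sum(): print(b.round(2),t.sum(),(l[t].min()*1e3).round(1),(l[t].max()*1e3).round(1),np.median(z[t]).round(3),s[t].max().round(4))
E
```

```text
[ 0.58696386 -0.11288505  0.16745707]
-140 6 [-19.  -18.9 -18.2  23.   23.1] 105.4 62.1
-120 7 [-19.1 -19.  -17.2  22.4  22.5] 105.2 62.3
-110 6 [-18.9 -18.8  21.3  22.2  22.3] 105.1 62.3
-80 193 [-7.4 -7.3  0.7 10.  10. ] 98.6 68.9
-70 932 [-22.5 -21.7   1.3  22.2  23.3] 97.2 70.3
-60 1227 [-22.6 -21.6   1.3  22.3  23.1] 97.9 69.5
-50 448 [-7.8 -7.7  1.   9.7  9.8] 98.5 68.9
-40 458 [-7.7 -7.6  1.   9.6  9.7] 98.5 69.0
-30 492 [-8.2 -8.1  0.7  9.5  9.5] 98.5 68.9
-20 499 [-8.1 -8.   0.7  9.4  9.5] 98.5 68.9
-10 513 [-8.5 -7.9  0.7  9.3  9.4] 98.5 68.9
0 538 [-8.5 -8.3  0.1  9.2  9.2] 98.6 68.9
10 561 [-8.3 -8.2  0.7  9.1  9.2] 98.6 68.9
20 583 [-8.8 -8.7  0.1  8.9  9. ] 98.6 68.9
30 600 [-8.7 -8.5  0.1  8.9  9. ] 98.5 68.9
40 828 [-13.  -12.   -0.1  12.3  12.9] 94.8 72.6
50 1524 [-22.5 -21.3  -0.1  22.6  23.3] 97.3 70.2
60 1451 [-22.3 -21.1  -0.3  22.5  23.7] 97.6 69.9
70 547 [-9.2 -8.6 -0.3  7.9  8.5] 100.3 67.1
80 486 [-6.5 -6.  -0.3  5.4  5.4] 101.6 65.9
0.12 24 -4.7 7.0 0.065 0.1296
0.13 24 -4.7 6.9 0.066 0.1396
0.14 24 -4.4 7.0 0.067 0.1495
0.15 26 -4.4 7.1 0.065 0.16
0.16 24 -4.3 7.6 0.066 0.1699
0.17 24 -4.3 7.4 0.066 0.18
0.18 25 -4.3 7.3 0.065 0.1899
0.19 25 -3.4 7.8 0.065 0.1999
0.2 24 -3.8 7.6 0.066 0.2095
0.21 38 -8.3 12.7 0.072 0.2197
0.22 45 -8.5 13.2 0.073 0.2295
0.23 48 -9.2 13.5 0.073 0.2399
0.24 46 -8.2 13.6 0.073 0.2498
0.25 47 -10.3 13.6 0.072 0.26
0.26 60 -14.2 13.6 0.072 0.27
0.27 48 -13.0 14.0 0.072 0.2799
0.28 47 -7.5 13.9 0.072 0.2898
0.29 46 -8.0 14.0 0.073 0.2999
0.3 47 -7.7 13.9 0.072 0.3099
0.31 45 -7.1 14.2 0.072 0.3198
0.32 6 -3.9 10.2 0.07 0.3221
```

View pics/w6.png

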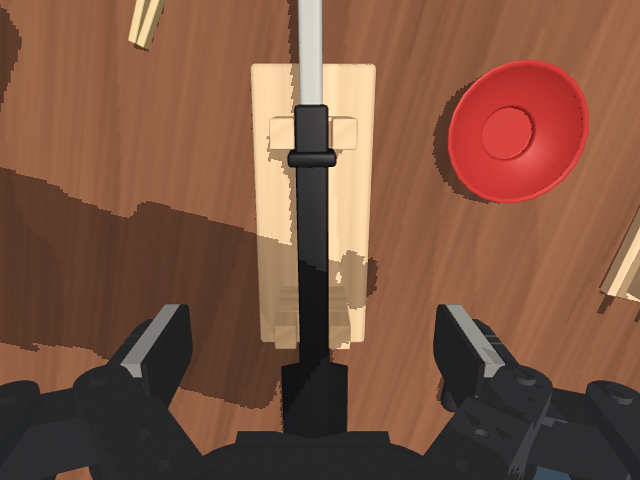

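Handle end is at 0.322 against 0.2025 before, so the extension is about 0.120 with the button out. The pads straddle the tube at about (313,260), so I go down and grip it.

Call:
play_rows --rows '[[[0, 0.02, 3], 0, 1], [[0, 0, 3], 0, 1], [[0, 0, 3], 0, 1], [[0, 0, 1.7], 0, 1], [[0, 0, 0], 0, 0.6], [[0, 0, 0], 0, 0.45], [[0, 0, 0], 0, 0.45], [[0, 0, 0], 0, 0.45]]' --squeeze 50

```text
time: 9.5
tcp_pos: [0.5879, -0.1134, 0.0617]
tool_rot: [0.62, 0.785, 0.0, 0.001]
ft_force: [-0.5, 0.2, 0.2]
gripper_width: 0.0393
grasp_force: 0.0
```

```bash
python3 hm.py w7 | sed -n '1p;5,12p'
```

```text
[ 0.58785783 -0.11342095  0.06172899]
-10 2448 [-21.5 -21.1  -0.4  21.3  21.7] -7.2 68.9
0 4307 [-33.3 -32.   -0.4  32.2  33.7] -7.6 69.3
10 2418 [-32.  -25.7  -1.   25.8  30.6] -7.0 68.8
20 1767 [-9.9 -9.4 -0.9  7.7  8.1] -6.9 68.6
30 1886 [-10.1  -9.6  -0.9   7.5   7.9] -6.9 68.6
40 2523 [-14.  -13.2  -1.1  10.9  11.7] -10.6 72.4
50 5195 [-23.6 -22.2  -0.9  21.3  22.5] -8.3 70.0
60 5485 [-23.6 -22.2  -1.4  21.4  22.7] -8.1 69.8
```

Tube is 1 mm off centre, which I correct before closing.

Call:
play_rows --rows '[[[0, -0.1, 0.1], 0, 0.3], [[0, 0, 0], 0, 0.2], [[0, 0, 0], 0, 0.05], [[0, 0, 0], 0, 0.05], [[0, 0, 0], 0, 0.05], [[0, 0, 0], 0, 0.05], [[0, 0, 0], 0, 0.05], [[0, 0, 0], 0, 0.05]]' --squeeze 60

```text
time: 10.22
tcp_pos: [0.5866, -0.1137, 0.0601]
tool_rot: [0.62, 0.785, 0.0, 0.001]
ft_force: [-0.2, 1.8, 7.1]
gripper_width: 0.0171
grasp_force: 58.6
```

Call:
play_rows --rows '[[[0, 0, -0.3], 0, 0.05], [[0, 0, -0.7], 0, 0.05], [[0, 0, -1], 0, 0.05], [[0, 0, -1], 0, 0.05], [[0, 0, -1], 0, 0.05], [[0, 0, -1], 0, 0.05], [[0, 0, -0.6], 0, 0.05], [[0, 0, -0.3], 0, 0.05], [[0, 0, 0], 0, 0.05], [[0, 0, 0], 0, 0.05], [[0, 0, 0], 0, 0.05], [[0, 0, 0], 0, 0.05]]'

```text
time: 11.22
tcp_pos: [0.5859, -0.1135, 0.1175]
tool_rot: [0.62, 0.785, -0.0, -0.0]
ft_force: [-1.2, -0.5, -3.8]
gripper_width: 0.0168
grasp_force: 59.4
```

```bash
python3 - <<'E'
from h import *
print({k:v for k,v in monitor.observe().items() if k in("tcp_pos","ft_force","grasp_force","dq")})
snap("scene","sc2");P=np.load("sc2.npz")["P"];z=P[...,2]
o=np.array([.5882,-.1292]);a=np.array([-.231,.973]);n=np.array([-.973,-.231])
q=P[...,:2]-o;s=q@a;l=q@n
k=(abs(l)<.016)&(z>.075)&(z<.16)
for b in np.arange(-.22,.36,.02):
    t=k&(s>=b)&(s<b+.02)
    if t.sum(): print(b.round(2),t.sum(),np.median(z[t]).round(3),z[t].max().round(3),s[t].max().round(4))
E
```

```text
{'dq': array([ 0.00142981, -0.00106455, -0.00175808,  0.00078613,  0.00142942,
        0.00170274]), 'tcp_pos': array([ 0.5858858 , -0.11351919,  0.11745486]), 'ft_force': array([-1.19659158, -0.52071611, -3.78389527]), 'grasp_force': 59.36448812484741}
-0.2 28 0.114 0.118 -0.1803
-0.18 131 0.115 0.121 -0.16
-0.16 126 0.115 0.12 -0.1401
-0.14 124 0.115 0.12 -0.1201
-0.12 123 0.115 0.121 -0.1
-0.1 118 0.115 0.121 -0.08
-0.08 104 0.115 0.123 -0.0601
-0.06 105 0.123 0.13 -0.0402
-0.04 113 0.124 0.13 -0.0201
-0.02 111 0.125 0.13 -0.0003
-0.0 42 0.122 0.144 0.0108
0.02 16 0.116 0.127 0.04
0.04 110 0.125 0.13 0.0597
0.06 125 0.125 0.134 0.0791
0.08 93 0.123 0.129 0.0992
0.1 69 0.122 0.126 0.1199
0.12 69 0.121 0.126 0.1399
0.14 67 0.121 0.126 0.1599
0.16 66 0.122 0.126 0.1798
0.18 65 0.122 0.128 0.1998
0.2 87 0.121 0.132 0.22
0.22 127 0.128 0.133 0.24
0.24 129 0.128 0.133 0.2598
0.26 102 0.129 0.134 0.28
0.28 124 0.127 0.134 0.2998
0.3 126 0.129 0.134 0.3197
0.32 27 0.126 0.132 0.3256
```

View pics/sc2.png

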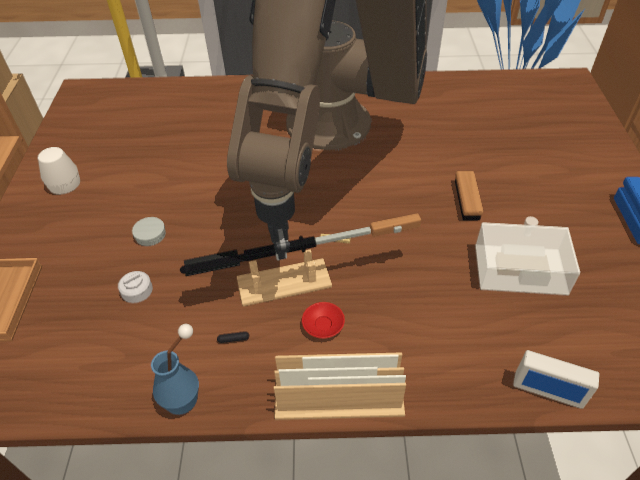

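The horn is held level at about z 0.116, drawn out (handle end at (420,218)) and clear of the stand, with the other things in place. I'll hand it in.

```bash
python3 -c "
from cell import ticket
print(ticket.sign_off())"
```

```text
the job is handed in; nothing more can be done
None
```

The job is handed in, result not reported: the shoe horn is drawn out about 120 mm with the button sprung out, and held still and level by its tube at about 116 mm, clear of the stand, with the other things untouched.

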